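Set the sliding bowl stop

ROBOT

A 6-joint arm with a two-finger parallel gripper is mounted at the origin on the work surface. World frame = base frame: x ahead of the robot, y to its left, z up, the work surface at z = 0. Lengths are in mm, angles in rad, forces in N, time in s.
With the tool pointing down it reaches from about 400 to 925 mm from the base axis. Payload 12.5 kg.
Tool frame: the origin (TCP) lies at the very end of the fingers, on their centre line; the grasp point (between the pads) lies 19 mm behind it (ctrl.grip_depth is the distance from the TCP to the grasp point, in mm); z points along the fingers, x is the direction in which the jaws open and shut, and the axes are right-handed (so a half turn about z gives the same grasp; the last joint's range is limited). The gripper opens to 95 mm and grips with 3 to 60 N. Pads are 20 mm wide; open, the fingers measure 119 mm over their backs; the gripper's body (75 mm by 180 mm) begins 59 mm behind the grasp point.
Start: joints at [1.022, 0.491, 1.559, -0, 1.092, -0.106], TCP at [267.781, 564.748, 214.661] pointing down, gripper open.
Joint ranges: [-3.1, 3.1], [-0.84, 2.19], [0.05, 2.79], [-1.13, 4.28], [0.06, 2.93], [-2.69, 2.69]. Speed limits (rad/s): [2.22, 2.22, 2.79, 3.14, 3.14, 3.14].

INTERFACE

Orientations are given as a unit quaternion [w, x, y, z].
In Python, from plant import telemetry, eyes, hand_in, ctrl gives the robot as it stands.
- The arm moves only by the tool step_arm, never from a script. Its argument "commands" is a list of rows, each a list of 3 entries, a list of its own where there are three numbers: the shift along the tool's x, y, z in m, then the turn, a rotation vector about the tool's x, y, z in degrees, then the opening, from 0 (shut) to 1 (fully open). In form: [[[tx, ty, tz], [ax, ay, az], gripper], ...]. A call has 1 to 5 rows; each row shifts and turns the commanded pose from where the row before left it, along the tool's axes as they then stand; what a row does not reach is not made up. A row lasts 1/10 s, in which the tool goes at most 50 mm and 8.59 degrees, less where a joint would pass 70% of its speed; a pose out of reach is approached as far as the arm can. A call with a gripper value outside its range is refused whole. The fingers move at their own pace and stop on an object; "force" is the grip in N (left out, the last holds). Time passes only in rows, so rows that do not move let the fingers close. It gives the time, the measured TCP pose, the force and the opening at its end, in the units of the state.
- telemetry.sense(): the state, without advancing time (a new reading comes with each control period).
- eyes.capture(name): name is "scene" or "top"; returns the picture (384x512x3 uint8, blue, green, red); there is no depth.
- eyes.get_calibration(name): a dict with "camera_matrix" (3x3 intrinsics, pixels), "eye" and "orientation" of the camera in the world. Camera axes: x right, y down, z forward; pixel columns grow to the right and rows downward; lengths in mm; the calibration is good to about 2 mm. A picture is of the moment at which its call begins. get_calibration takes no time and is no camera call.
- hand_in(): hands the job in, once; it reports no verdict.
The state is a dict: "t": time; "joints": joint angles; "qd": joint speeds; "effort": joint torques, N m; "eef_pos": TCP position; "tcp_rot": TCP orientation; "ft_force": force on the tool from outside, world axes, zero at the start; "wrist_torque": the same for the moment, N m; "gripper_width": finger opening in mm.
Only numpy, scipy, OpenCV 4.12 (cv2) and the standard library are available. Lean on these libraries where they do the work, as an engineer would, in place of code of your own. Each camera call takes 0.05 s, during which the arm holds its last target.

TASK

With the fingertips push the wooden sliding stop along its steel rail, from behind, towards the stack of bowls at the rail's end until it clicks into the last notch before that stack (which one depends on the bowls' size), so that its fence stands close to the rims without shoving them. Push only on the back of the wooden block: do not touch the fence or the plunger's knob, lift nothing, leave everything else where it is, and withdraw.

Things in the scene. Friction and masses are not known exactly. Their poses are not given: they have to be found in the camera images.
- rail: Fixed steel rail, 26 mm wide, top 20 mm above the ledge, with a round wooden trivet (100 mm across, 8 mm thick) at its end. Origin: trivet centre, at ledge height. The rail runs straight along this body's +y, 82 to 342 mm from the origin; z is up. An end block 30 mm high, 50 mm wide closes its outer end (330 to 342 mm). Three slots 25 mm apart cross its top.
- bay (a point): Centre of the top of the rail's trivet (8 mm above the ledge), where the stack of bowls that is to be kept in place stands, one of the three stacks.
- bowl_stop (a joint): Travel of the stop (m): 0 at the rail's outer end, growing towards the trivet (rail -y), limit 0.185; starts at 0 to 0.075. The fence face is 235 mm minus this from the trivet's centre. Notches: 0.130 large, 0.155 medium, 0.180 small bowls; the fence is then 10 mm from the rims. Slides with 1 to 3 N; within 3 mm of a notch it centres itself (force dips); leaving one takes about 6 to 12 N.
- stop_back (a point): On the sliding stop: centre of its upright flat wooden back, the face to push, 37 mm above the ledge. The back is 92 mm wide, spans heights 24 to 50 mm over the rail, looks along the rail's +y (away from the bowls) and lies 80 mm behind the fence face (so 315 mm minus the travel from the trivet's centre). Axes parallel to the rail's.
- fence: Upright wooden plate at the front of the stop, 120 mm wide across the rail, 10 mm thick, from 24 to 75 mm above the ledge. Origin: in the middle of its thickness, at ledge height. Not to be touched by the fingers.
- plunger: Small steel knob (18 mm across, 12 mm high) on a spring plunger through the stop's block, midway along it, 35 mm ahead of the back. Origin: centre of its top, 70 mm above the ledge while the plunger rides on the rail, about 3 mm lower when it has dropped into a notch. It moves by itself; not to be touched.
- bowls_small: Stack of three nested blue-glazed bowls, loose: 90 mm across the rims, 56 mm high, 0.4 kg. Origin: centre of the foot. Stands on one of three like wooden trivets.
- bowls_medium: The same in the middle size: 140 mm across the rims, 70 mm high, 0.75 kg. Origin: centre of the foot.
- bowls_large: The same in the large size: 190 mm across the rims, 78 mm high, 0.95 kg. Origin: centre of the foot.
- jar: Closed cobalt jar, 100 mm across, 168 mm high, a bystander. Origin: centre of its underside.
- mortar: Wooden mortar, 120 mm across, 90 mm high, its pestle standing out to 145 mm, a bystander. Origin: centre of its underside.
- shaker_a: Empty clear shaker with a flip-top lid, 48 mm across, 73 mm high, stands beside the rail on the robot's side, a bystander. Origin: centre of its underside.
- shaker_b: The other shaker, the same, farther along the rail.
- scoop: Small steel measuring scoop, 40 mm cup, handle 90 mm long towards its -x, 22 mm high, lying beyond the rail as the robot sees it, a bystander. Origin: under the cup.
Things that resemble listed ones, but are neither listed nor needed, are in the scene too. Leave any yellow look-alike of the bowls_large alone. What is shaped like the bowls_medium but red is not meant.

How it is judged:
By the outcome, as a careful person would: the job done as asked, in the order asked, and still so for the second after the job is handed in, with the robot touching nothing.
It also fails if it takes over 45 s, if anything falls off the work surface, if the arm or the gripper's body presses on something with over 40 N, if the wrist force passes 120 N, or if a joint passes its speed limit or range.

## Working session

There is one attempt and no reset: what is moved stays moved. The work goes in short steps, Python scripts to look and compute and a tool call to move; the robot and the scene stay as the last step left them, time stands still between calls to the robot, and variables do not carry over. Pictures are saved under pics/ and viewed, and the job is handed in when it is done.

Besides the shell and the picture viewer there is one more tool, called in YAML: its name, and indented under it one key for each argument. step_arm: Moves the arm, as the interface text tells. Its arguments: {"type":"object","properties":{"commands":{"type":"array"},"force":{"type":"number"}},"required":["commands"]}

```bash
mkdir -p pics; python3 - <<'E'
from plant import telemetry, eyes, ctrl
import cv2
for n in("scene","top"):
    cv2.imwrite(f"pics/{n}0.png",eyes.capture(n))
    c=eyes.get_calibration(n);print(n,c)
s=telemetry.sense();print(s)
E
```

```text
scene {'camera_matrix': array([[359.97608423,   0.        , 251.47715012],
       [  0.        , 359.97608423, 188.8799582 ],
       [  0.        ,   0.        ,   1.        ]]), 'eye': array([924.24531702, 396.15200439, 874.87179955]), 'orientation': array([-0.10766513,  0.36120383,  0.88440632, -0.27525529])}
top {'camera_matrix': array([[373.69874669,   0.        , 258.36653329],
       [  0.        , 373.69874669, 191.48956598],
       [  0.        ,   0.        ,   1.        ]]), 'eye': array([ 435.05576844,  -30.16987961, 1311.73383276]), 'orientation': array([ 0.02629349, -0.70487637,  0.70847826, -0.02272689])}
{'t': 0.1, 'joints': array([ 1.02238756e+00,  4.91470309e-01,  1.55938210e+00,  7.43914415e-06,
        1.09169299e+00, -1.05605037e-01]), 'qd': array([ 0.00069342, -0.00234724, -0.00049659, -0.0013976 , -0.00162974,
       -0.00024927]), 'effort': array([ 1.89477680e-03, -6.13621473e+01, -2.58603001e+01,  6.93958928e-02,
        4.70200286e-02, -4.05508501e-05]), 'eef_pos': array([267.66712079, 564.55011163, 214.14038771]), 'tcp_rot': array([ 2.07838549e-04,  8.45126395e-01,  5.34566319e-01, -4.28654985e-04]), 'ft_force': array([-0.38331086,  0.30099869, -0.43727077]), 'wrist_torque': array([-0.01731119,  0.0204963 , -0.01182642]), 'gripper_width': 95.08720289579854}
```

View pics/scene0.png

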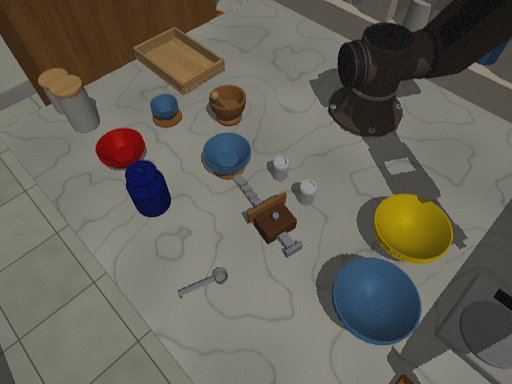

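View pics/top0.png

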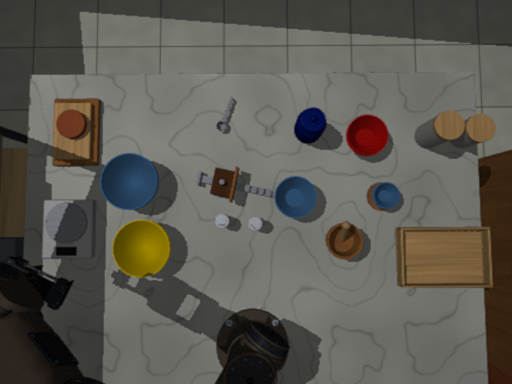

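The scene view shows the end stack at about (227,155), the stop's block at (273,220) and the end block at (291,247). In the top view the end stack is at (296,197) and about 42 px across. At that depth this is about 140 mm, so the bowls are medium. The stop is at (224,183), the end block at (204,180), and the shakers at (222,221) and (256,224). I'll zoom in next.

```bash
cat > h.py <<'E'
import numpy as np,cv2
from scipy.spatial.transform import Rotation as R
from plant import telemetry, eyes
def cal(n):
    c=eyes.get_calibration(n);q=c['orientation'];return c['camera_matrix'],c['eye'],R.from_quat([q[1],q[2],q[3],q[0]])
def ray(n,u,v,z):
    K,e,r=cal(n);d=r.apply(np.linalg.inv(K)@[u,v,1]);return e+d*(z-e[2])/d[2]
def proj(n,P):
    K,e,r=cal(n);p=r.inv().apply(np.atleast_2d(P)-e)@K.T;return p[:,:2]/p[:,2:]
def crop(img,x0,y0,w,h,f,name):
    cv2.imwrite(name,cv2.resize(img[y0:y0+h,x0:x0+w],None,fx=f,fy=f,interpolation=cv2.INTER_CUBIC))
E
python3 - <<'E'
from h import *
crop(cv2.imread('pics/top0.png'),190,140,140,100,5.7,'pics/topc.png')
crop(cv2.imread('pics/scene0.png'),195,125,130,140,4.2,'pics/scc.png')
E
```

```text
(no output)
```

View pics/topc.png

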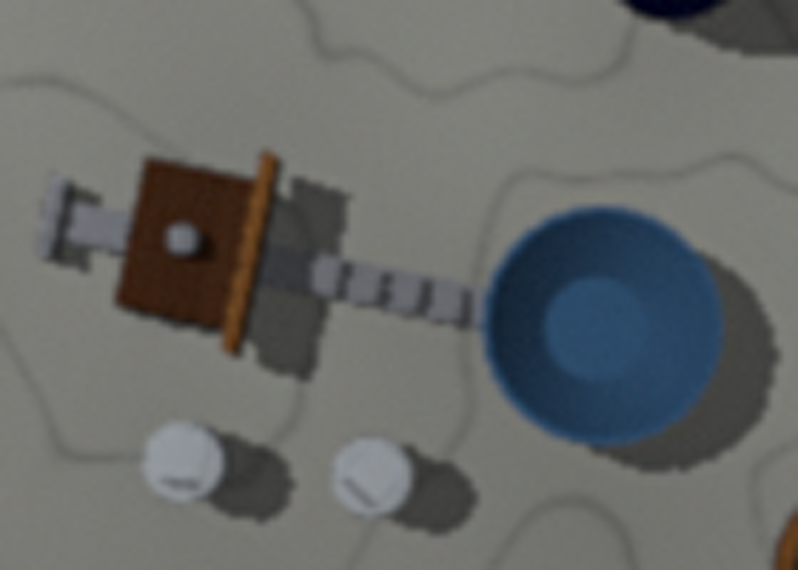

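View pics/scc.png

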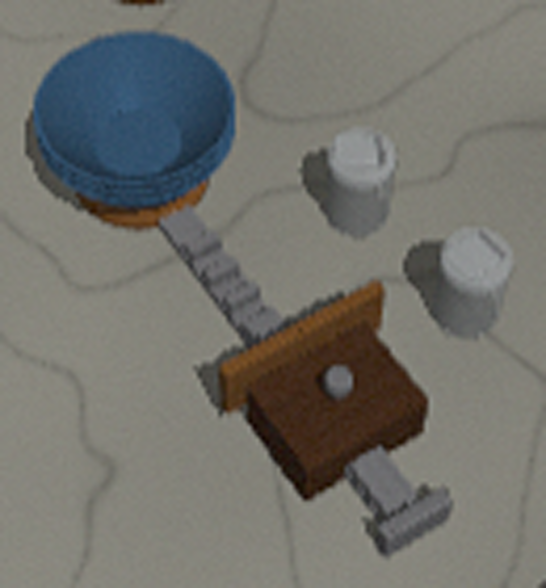

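```bash
cat > fit.py <<'E'
from h import *
from scipy.optimize import least_squares
T=lambda a:(190+a[0]/5.7-.4,140+a[1]/5.7-.4)
S=lambda a:(195+a[0]/4.2-.4,125+a[1]/4.2-.4)
# body pts: (x, y, z, moves)  rail -x side?
# rail +y ~ world +y, so rail +x ~ world +x (up in top image)
obs=[('top',T((147,157)),(46,315,50,1)),('top',T((117,303)),(-46,315,50,1)),('top',T((183,238)),(0,280,70,1)),
('top',T((269,153)),(60,240,75,1)),('top',T((232,353)),(-60,240,75,1)),
('top',T((60,172)),(25,342,30,0)),('top',T((38,258)),(-25,342,30,0)),('top',T((604,325)),(0,0,78,0)),
('scene',S((427,403)),(-46,315,50,1)),('scene',S((303,471)),(46,315,50,1)),('scene',S((338,374)),(0,280,70,1)),
('scene',S((382,283)),(-60,235,75,1)),('scene',S((221,363)),(60,235,75,1)),('scene',S((447,490)),(-25,342,30,0)),('scene',S((383,533)),(25,342,30,0))]
def world(p,b):
    x,y,yaw,d,z0=p;B=np.array(b[:3],float)
    if b[3]:B[1]-=d
    c,s=np.cos(yaw),np.sin(yaw);return [x+c*B[0]-s*B[1],y+s*B[0]+c*B[1],B[2]+z0]
def res(p):return np.ravel([proj(n,world(p,b))[0]-uv for n,uv,b in obs])
if __name__=="__main__":
    p0=[430,-160,-0.2,20,0]
    r=least_squares(res,p0,loss='soft_l1',x_scale=[10,10,.1,10,10]);p=r.x
    print(p,np.degrees(p[2]));print(res(p).reshape(-1,2).round(1))
    cov=np.linalg.inv(r.jac.T@r.jac);print(np.sqrt(np.diag(cov)))
    print('back',world(p,(0,315,37,1)),'end',world(p,(0,342,30,0)))
    for q in((222,462),(222,462)):pass
    print('shakers',ray('top',*T((183,462)),73),ray('top',*T((372,476)),73))
E
python3 fit.py
```

```text
[ 5.01342092e+02 -1.51806400e+02 -2.15588988e-01  2.50358927e+01
 -6.41453935e-01] -12.352339122270237
[[ 0.1 -0.5]
 [-0.5  0.3]
 [ 0.3  0. ]
 [ 0.6 -0.2]
 [-0.6 -0.2]
 [ 0.   0.4]
 [ 0.7 -0.6]
 [ 1.4  0.5]
 [ 0.8 -0.7]
 [ 1.  -0.1]
 [ 0.3  0.7]
 [-0.9 -1.2]
 [-0.8  0.3]
 [ 0.6  1.1]
 [-0.1  0.4]]
[2.86067238 1.9273118  0.01076161 2.12181858 2.82422772]
back [np.float64(563.3720310150841), np.float64(131.44520191804395), np.float64(36.358546064608994)] end [np.float64(574.5036958491011), np.float64(182.27649312460585), np.float64(29.35854606460899)]
shakers [425.08126102  97.56953917  73.        ] [416.45746763 -12.04131636  73.        ]
```

step_arm:
  commands:
    - [[0,0,0],[0,0,8.5],0]
    - [[0,0,0],[0,0,8.5],0]
    - [[0,0,0],[0,0,8.5],0]
    - [[0,0,0],[0,0,8.5],0]
    - [[0,0,0],[0,0,8.5],0]
  force: 40

```text
t: 0.6
eef_pos: [267.7, 564.6, 214.3]
tcp_rot: [0.0, 0.982, 0.189, -0.0]
ft_force: [0.1, -0.1, -0.8]
gripper_width: 60.5
```

step_arm:
  commands:
    - [[0,0,0],[0,0,8.5],0]
    - [[0,0,0],[0,0,8.5],0]
    - [[0,0,0],[0,0,8.5],0]
    - [[0,0,0],[0,0,8.5],0]
    - [[0,0,0],[0,0,0.5],0]

```text
t: 1.1
eef_pos: [267.7, 564.6, 214.3]
tcp_rot: [0.0, 0.994, -0.109, -0.0]
ft_force: [0.1, 0.3, 0.8]
gripper_width: 20.5
```

```bash
cat > st.py <<'E'
from fit import *
s=telemetry.sense();q=s['tcp_rot'];M=R.from_quat([q[1],q[2],q[3],q[0]]).as_matrix()
p=[501.34,-151.8,-.2156];c,sn=np.cos(p[2]),np.sin(p[2]);d=s['eef_pos']-[p[0],p[1],0]
print(s['t'],s['eef_pos'].round(1),'w',s['gripper_width'].round(1),'F',s['ft_force'].round(1),'q',s['joints'].round(2))
print('rail xy',(c*d[0]+sn*d[1]).round(1),(-sn*d[0]+c*d[1]).round(1),'toolx ang',np.degrees(np.arctan2(M[1,0],M[0,0])).round(2),'tilt',M[:2,2].round(4))
print('tool delta to rail(0,312,150):',(M.T@(np.array([p[0]-sn*312,p[1]+c*312,150])-s['eef_pos'])).round(1))
E
python3 st.py
```

```text
Traceback (most recent call last):
  File "st.py", line 4, in <module>
    print(s['t'],s['eef_pos'].round(1),'w',s['gripper_width'].round(1),'F',s['ft_force'].round(1),'q',s['joints'].round(2))
                                           ^^^^^^^^^^^^^^^^^^^^^^^^
AttributeError: 'float' object has no attribute 'round'
```

```bash
sed -i "s/s\['gripper_width'\].round(1)/round(s['gripper_width'],1)/" st.py
python3 st.py
```

```text
1.1 [267.7 564.6 214.3] w 20.5 F [0.1 0.3 0.8] q [ 1.02  0.49  1.56 -0.    1.09  1.24]
rail xy -381.5 649.9 toolx ang -12.51 tilt [-0.0002 -0.0005]
tool delta to rail(0,312,150): [382.4 336.8  64.5]
```

step_arm:
  commands:
    - [[0.03,0.026,0],[0,0,0],0]
    - [[0.03,0.026,0],[0,0,0],0]
    - [[0.03,0.026,0],[0,0,0],0]
    - [[0.03,0.026,0],[0,0,0],0]
    - [[0.03,0.026,0],[0,0,0],0]

```text
t: 1.6
eef_pos: [387.1, 404.3, 214.6]
tcp_rot: [0.0, 0.994, -0.105, -0.0]
ft_force: [0.6, 0.9, 0.3]
gripper_width: 0.5
```

step_arm:
  commands:
    - [[0.03,0.026,0],[0,0,0],0]
    - [[0.03,0.026,0],[0,0,0],0]
    - [[0.03,0.026,0],[0,0,0],0]
    - [[0.03,0.026,0],[0,0,0],0]
    - [[0,0,0],[0,0,0],0]

```text
t: 2.1
eef_pos: [483.6, 275.3, 214.4]
tcp_rot: [0.0, 0.994, -0.107, 0.0]
ft_force: [0.4, 0.4, -0.3]
gripper_width: 0.2
```

```bash
python3 st.py
```

```text
2.1 [483.6 275.3 214.4] w 0.2 F [ 0.4  0.4 -0.3] q [ 0.4   0.39  1.73 -0.    1.02  0.61]
rail xy -108.7 413.4 toolx ang -12.33 tilt [ 0.0003 -0.0004]
tool delta to rail(0,312,150): [108.6 101.4  64.5]
```

step_arm:
  commands:
    - [[0.03,0.028,0],[0,0,0],0]
    - [[0.03,0.028,0],[0,0,0],0]
    - [[0.03,0.028,0],[0,0,0],0]
    - [[0.019,0.017,0],[0,0,0],0]
    - [[0,0,0],[0,0,0],0]

```text
t: 2.6
eef_pos: [567.4, 154.5, 214.3]
tcp_rot: [0.0, 0.994, -0.107, -0.0]
ft_force: [0.6, -0.1, 0.6]
gripper_width: 0.6
```

step_arm:
  commands:
    - [[0,0,0.04],[0,0,0],0]
    - [[0,0,0.04],[0,0,0],0]
    - [[0,0,0.035],[0,0,0],0]
    - [[0,0,0],[0,0,0],0]

```text
t: 3.0
eef_pos: [563.4, 157.1, 95.9]
tcp_rot: [0.001, 0.994, -0.106, -0.004]
ft_force: [0.3, -0.8, 0.1]
gripper_width: 0.4
```

```bash
python3 st.py; python3 - <<'E'
from h import *
crop(eyes.capture('top'),190,140,140,100,5.7,'pics/topc1.png')
crop(eyes.capture('scene'),195,125,130,140,4.2,'pics/scc1.png')
E
```

```text
3.0 [563.4 157.1  95.9] w 0.4 F [ 0.3 -0.8  0.1] q [0.16 0.58 1.77 0.   0.8  0.37]
rail xy -5.4 315.0 toolx ang -12.19 tilt [-0.0075 -0.001 ]
tool delta to rail(0,312,150): [  5.    3.2 -54.2]
```

View pics/topc1.png

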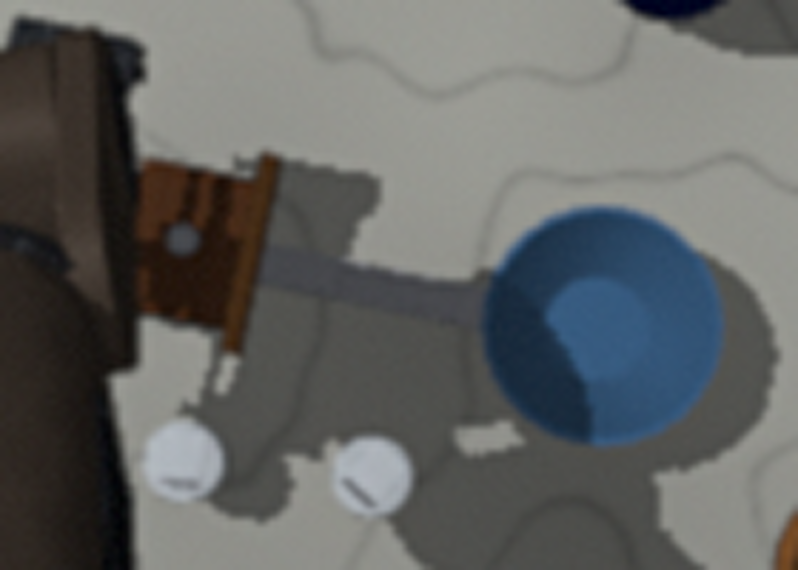

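View pics/scc1.png

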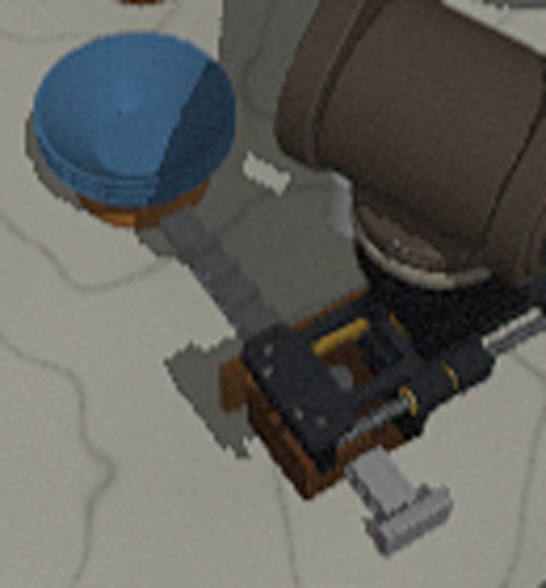

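The stop, rail and bowls are where they were. The gripper hides its tips in both views. I'll let it settle and check.

step_arm:
  commands:
    - [[0,0,0],[0,0,0],0]
    - [[0,0,0],[0,0,0],0]

```text
t: 3.3
eef_pos: [566.9, 156.8, 101.5]
tcp_rot: [-0.0, 0.994, -0.107, 0.001]
ft_force: [0.2, -0.7, 0.1]
gripper_width: 0.6
```

```bash
python3 st.py; python3 - <<'E'
from h import *
im=eyes.capture('scene');s=telemetry.sense()
print(proj('scene',s['eef_pos']))
im=cv2.resize(im[150:300,220:350],None,fx=4,fy=4,interpolation=cv2.INTER_CUBIC)
u=(proj('scene',s['eef_pos'])[0]-[220,150])*4
cv2.circle(im,(int(u[0]),int(u[1])),4,(0,255,0),1);cv2.imwrite('pics/scc2.png',im)
E
```

```text
3.3 [566.9 156.8 101.5] w 0.6 F [ 0.2 -0.7  0.1] q [0.16 0.57 1.77 0.   0.8  0.37]
rail xy -2.0 315.4 toolx ang -12.33 tilt [0.0029 0.0006]
tool delta to rail(0,312,150): [  2.1   3.4 -48.5]
[[290.60748665 225.42253295]]
```

View pics/scc2.png

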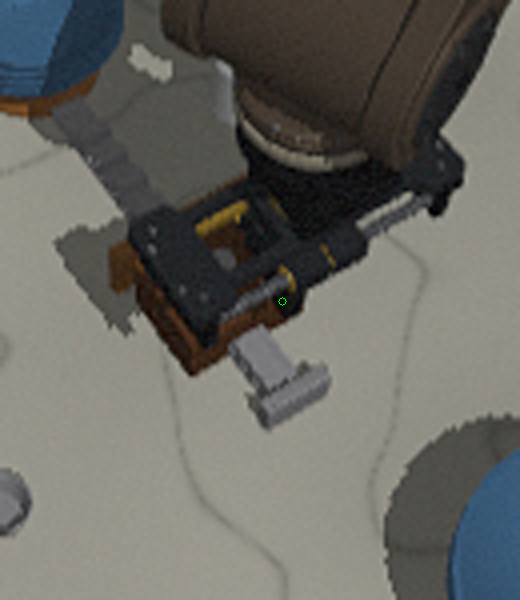

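The TCP projects onto the dark fingers' end at (291,225), which is behind the block as planned. I'll descend into the gap.

step_arm:
  commands:
    - [[0.002,0.004,0.015],[0,0,0],0]
    - [[0,0,0.015],[0,0,0],0]
    - [[0,0,0.014],[0,0,0],0]
    - [[0,0,0.012],[0,0,0],0]
    - [[0,0,0.005],[0,0,0],0]

```text
t: 3.85
eef_pos: [567.0, 152.0, 37.7]
tcp_rot: [0.0, 0.994, -0.108, -0.0]
ft_force: [-0.1, -0.4, -0.1]
gripper_width: 0.6
```

step_arm:
  commands:
    - [[0,0,0.004],[0,0,0],0]
    - [[0,0,0],[0,0,0],0]
    - [[0,0,0],[0,0,0],0]

```text
t: 4.15
eef_pos: [567.5, 152.1, 35.0]
tcp_rot: [-0.0, 0.994, -0.108, 0.0]
ft_force: [0.0, -0.0, -0.1]
gripper_width: 0.5
```

```bash
python3 st.py
```

```text
4.15 [567.5 152.1  35. ] w 0.5 F [ 0.  -0.  -0.1] q [0.15 0.67 1.81 0.   0.66 0.37]
rail xy -0.4 311.0 toolx ang -12.37 tilt [0.0005 0.0002]
tool delta to rail(0,312,150): [   0.4   -1.  -115. ]
```

step_arm:
  commands:
    - [[0,0.003,0],[0,0,0],0]
    - [[0,0.003,0],[0,0,0],0]
    - [[0,0.002,0],[0,0,0],0]

```text
t: 4.45
eef_pos: [565.7, 143.9, 34.9]
tcp_rot: [-0.0, 0.994, -0.108, 0.0]
ft_force: [0.8, 4.5, 0.8]
gripper_width: 0.5
```

step_arm:
  commands:
    - [[0,0.002,0],[0,0,0],0]

```text
t: 4.55
eef_pos: [565.3, 142.3, 34.9]
tcp_rot: [-0.0, 0.994, -0.108, 0.0]
ft_force: [-0.0, 4.3, 0.7]
gripper_width: 0.4
```

step_arm:
  commands:
    - [[0,0.002,0],[0,0,0],0]

```text
t: 4.65
eef_pos: [564.9, 140.4, 34.9]
tcp_rot: [-0.0, 0.994, -0.108, 0.0]
ft_force: [-0.5, 3.4, 2.1]
gripper_width: 0.2
```

step_arm:
  commands:
    - [[0,0.002,0],[0,0,0],0]

```text
t: 4.75
eef_pos: [564.5, 138.4, 34.9]
tcp_rot: [-0.0, 0.994, -0.108, 0.0]
ft_force: [0.4, 3.0, 2.0]
gripper_width: 0.4
```

step_arm:
  commands:
    - [[0,0.002,0],[0,0,0],0]

```text
t: 4.85
eef_pos: [564.1, 136.4, 34.8]
tcp_rot: [-0.0, 0.994, -0.108, 0.0]
ft_force: [0.4, 2.7, 2.9]
gripper_width: 0.3
```

```bash
python3 st.py
```

```text
4.85 [564.1 136.4  34.8] w 0.3 F [0.4 2.7 2.9] q [0.12 0.66 1.83 0.   0.65 0.34]
rail xy -0.4 295.0 toolx ang -12.37 tilt [0.0007 0.0003]
tool delta to rail(0,312,150): [   0.4  -17.1 -115.2]
```

Contact is made, with steady sliding at about 3 N. I'll push on at moderate speed to just before the first notch.

step_arm:
  commands:
    - [[0,0.005,0],[0,0,0],0]
    - [[0,0.006,0],[0,0,0],0]
    - [[0,0.006,0],[0,0,0],0]
    - [[0,0.006,0],[0,0,0],0]
    - [[0,0.006,0],[0,0,0],0]

```text
t: 5.35
eef_pos: [558.0, 107.9, 34.8]
tcp_rot: [-0.0, 0.994, -0.108, 0.001]
ft_force: [1.1, 4.9, 3.0]
gripper_width: 0.3
```

step_arm:
  commands:
    - [[0,0.006,0],[0,0,0],0]
    - [[0,0.006,0],[0,0,0],0]
    - [[0,0.006,0],[0,0,0],0]
    - [[0,0.006,0],[0,0,0],0]
    - [[0,0.006,0],[0,0,0],0]

```text
t: 5.85
eef_pos: [551.7, 78.6, 34.8]
tcp_rot: [-0.0, 0.994, -0.108, 0.001]
ft_force: [3.0, 5.7, 2.5]
gripper_width: 0.5
```

step_arm:
  commands:
    - [[0,0.006,0],[0,0,0],0]
    - [[0,0.005,0],[0,0,0],0]
    - [[0,0.004,0],[0,0,0],0]
    - [[0,0.003,0],[0,0,0],0]
    - [[0,0.002,0],[0,0,0],0]

```text
t: 6.35
eef_pos: [547.4, 58.9, 34.8]
tcp_rot: [-0.0, 0.994, -0.108, 0.001]
ft_force: [3.1, 5.3, 2.5]
gripper_width: 0.3
```

```bash
python3 st.py; python3 - <<'E'
from h import *
crop(eyes.capture('top'),190,140,140,100,5.7,'pics/topc3.png')
crop(eyes.capture('scene'),195,125,130,140,4.2,'pics/scc3.png')
E
```

```text
6.35 [547.4  58.9  34.8] w 0.3 F [3.1 5.3 2.5] q [-0.01  0.63  1.9   0.    0.6   0.2 ]
rail xy -0.1 215.7 toolx ang -12.37 tilt [ 0.0012 -0.    ]
tool delta to rail(0,312,150): [   0.2  -96.3 -115.2]
```

View pics/topc3.png

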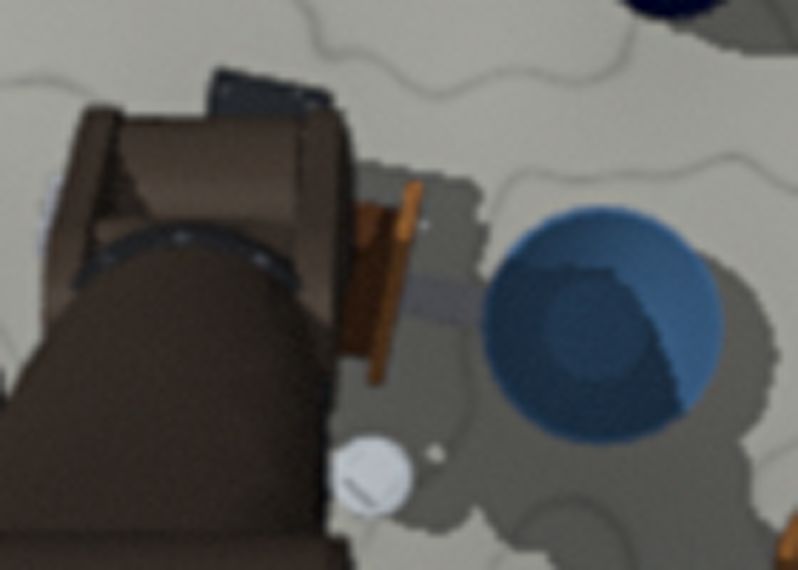

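View pics/scc3.png

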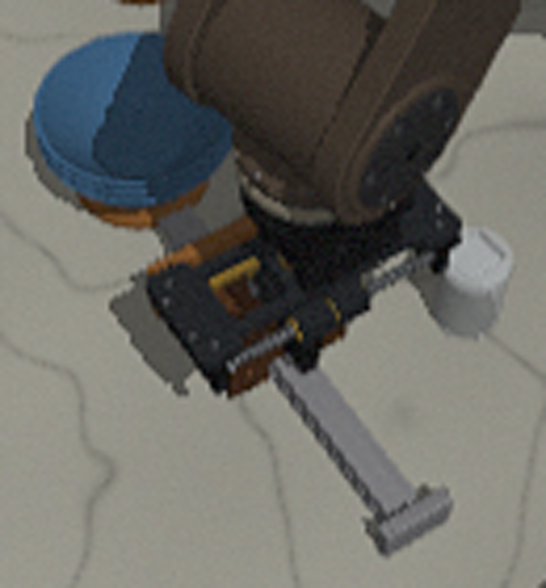

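The stop follows: in the top view the fence centre is at crop (395,283), a shift of about 86 mm, so travel is about 109 to 111 mm. I'll creep on to find the first notch by force.

step_arm:
  commands:
    - [[0,0.003,0],[0,0,0],0]
    - [[0,0.003,0],[0,0,0],0]
    - [[0,0.003,0],[0,0,0],0]
    - [[0,0.002,0],[0,0,0],0]

```text
t: 6.85
eef_pos: [544.3, 48.0, 34.5]
tcp_rot: [0.0, 0.994, -0.108, -0.0]
ft_force: [-0.4, -0.2, 0.1]
gripper_width: 0.5
```

step_arm:
  commands:
    - [[0,0.002,0],[0,0,0],0]

```text
t: 6.95
eef_pos: [544.0, 46.1, 34.6]
tcp_rot: [0.0, 0.994, -0.108, -0.0]
ft_force: [0.3, -0.7, -0.1]
gripper_width: 0.1
```

step_arm:
  commands:
    - [[0,0.002,0],[0,0,0],0]

```text
t: 7.05
eef_pos: [543.7, 44.6, 34.6]
tcp_rot: [-0.0, 0.994, -0.108, 0.0]
ft_force: [0.8, 7.9, 1.0]
gripper_width: 0.5
```

step_arm:
  commands:
    - [[0,0.0015,0],[0,0,0],0]

```text
t: 7.15
eef_pos: [543.5, 43.6, 34.6]
tcp_rot: [-0.0, 0.994, -0.108, 0.0]
ft_force: [1.1, 12.3, -1.1]
gripper_width: 0.2
```

step_arm:
  commands:
    - [[0,0.0015,0],[0,0,0],0]

```text
t: 7.25
eef_pos: [543.3, 42.4, 34.6]
tcp_rot: [-0.001, 0.994, -0.108, 0.0]
ft_force: [0.9, 2.6, -0.8]
gripper_width: 0.5
```

step_arm:
  commands:
    - [[0,0.0015,0],[0,0,0],0]

```text
t: 7.35
eef_pos: [542.9, 40.7, 34.6]
tcp_rot: [-0.0, 0.994, -0.108, 0.0]
ft_force: [1.1, 6.6, -0.1]
gripper_width: 0.4
```

step_arm:
  commands:
    - [[0,0.0015,0],[0,0,0],0]

```text
t: 7.45
eef_pos: [542.5, 39.0, 34.7]
tcp_rot: [-0.0, 0.994, -0.108, 0.0]
ft_force: [0.8, 7.6, -0.1]
gripper_width: 0.3
```

step_arm:
  commands:
    - [[0,0.0015,0],[0,0,0],0]

```text
t: 7.55
eef_pos: [542.2, 37.3, 34.6]
tcp_rot: [-0.0, 0.994, -0.108, 0.0]
ft_force: [1.4, 2.3, -0.7]
gripper_width: 0.2
```

step_arm:
  commands:
    - [[0,0.0015,0],[0,0,0],0]

```text
t: 7.65
eef_pos: [541.8, 35.7, 34.6]
tcp_rot: [-0.0, 0.994, -0.108, 0.0]
ft_force: [1.3, 3.3, -0.5]
gripper_width: 0.4
```

```bash
python3 st.py
```

```text
7.65 [541.8  35.7  34.6] w 0.4 F [ 1.3  3.3 -0.5] q [-0.06  0.63  1.92  0.    0.59  0.16]
rail xy -0.6 191.8 toolx ang -12.37 tilt [0.0001 0.0001]
tool delta to rail(0,312,150): [   0.6 -120.2 -115.4]
```

The force dropped to zero at y≈48, when the stop pulled into notch 1. It rose to 12 N near 43.6 as the stop left, so the 130 notch corresponds to contact at TCP y≈45. The medium notch should then be at y≈20.6, with capture starting at about 23.5. I'll check with a picture while moving closer.

step_arm:
  commands:
    - [[0,0.002,0],[0,0,0],0]
    - [[0,0.002,0],[0,0,0],0]
    - [[0,0.001,0],[0,0,0],0]

```text
t: 7.95
eef_pos: [540.7, 30.6, 34.6]
tcp_rot: [0.0, 0.994, -0.108, 0.0]
ft_force: [0.7, 3.2, -0.4]
gripper_width: 0.5
```

```bash
python3 st.py; python3 - <<'E'
from h import *
crop(eyes.capture('top'),190,140,140,100,5.7,'pics/topc4.png')
E
```

```text
7.95 [540.7  30.6  34.6] w 0.5 F [ 0.7  3.2 -0.4] q [-0.07  0.63  1.92 -0.    0.59  0.15]
rail xy -0.6 186.6 toolx ang -12.37 tilt [ 0.     -0.0001]
tool delta to rail(0,312,150): [   0.5 -125.4 -115.4]
```

View pics/topc4.png

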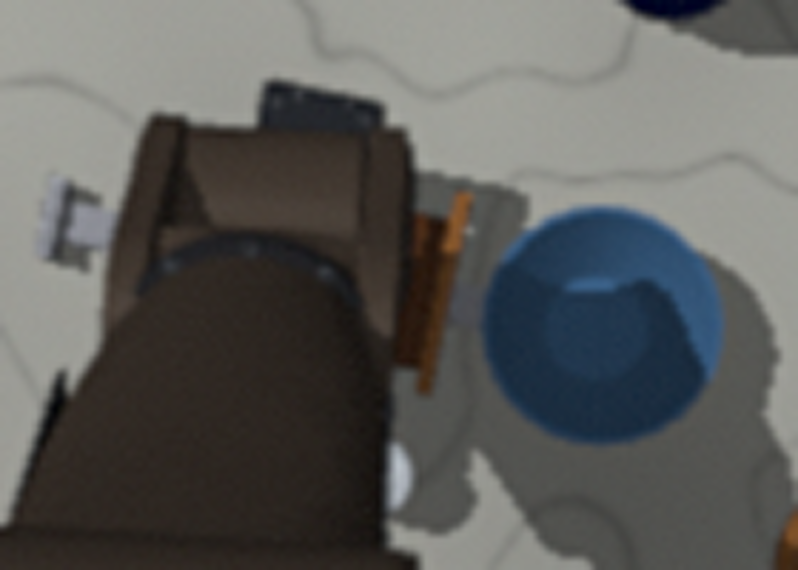

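The fence centre is at crop (445,292). Its face is about 89 mm from the trivet centre, so travel is about 145.7 mm, against 144.7 mm from the first notch. These agree, leaving about 10 mm. I'll creep in 1 mm steps until it drops in.

step_arm:
  commands:
    - [[0,0.002,0],[0,0,0],0]
    - [[0,0.002,0],[0,0,0],0]
    - [[0,0.001,0],[0,0,0],0]

```text
t: 8.3
eef_pos: [539.6, 25.6, 34.6]
tcp_rot: [0.0, 0.994, -0.108, -0.0]
ft_force: [-0.2, 0.6, -0.3]
gripper_width: 0.2
```

step_arm:
  commands:
    - [[0,0.001,0],[0,0,0],0]

```text
t: 8.4
eef_pos: [539.4, 24.8, 34.6]
tcp_rot: [-0.0, 0.994, -0.108, -0.0]
ft_force: [-0.6, 0.2, -0.3]
gripper_width: 0.7
```

step_arm:
  commands:
    - [[0,0.001,0],[0,0,0],0]

```text
t: 8.5
eef_pos: [539.3, 23.9, 34.7]
tcp_rot: [0.0, 0.994, -0.108, 0.0]
ft_force: [-0.2, -0.9, 0.5]
gripper_width: 0.5
```

step_arm:
  commands:
    - [[0,0.001,0],[0,0,0],0]

```text
t: 8.6
eef_pos: [539.0, 23.0, 34.6]
tcp_rot: [-0.0, 0.994, -0.108, 0.0]
ft_force: [0.2, 0.5, -0.0]
gripper_width: 0.5
```

step_arm:
  commands:
    - [[0,0.0005,0],[0,0,0],0]

```text
t: 8.7
eef_pos: [538.9, 22.5, 34.6]
tcp_rot: [-0.0, 0.994, -0.108, 0.0]
ft_force: [0.7, 0.8, 0.2]
gripper_width: 0.6
```

step_arm:
  commands:
    - [[0,0.0005,0],[0,0,0],0]

```text
t: 8.8
eef_pos: [538.8, 22.1, 34.6]
tcp_rot: [-0.0, 0.994, -0.108, 0.0]
ft_force: [-0.6, 1.2, 0.1]
gripper_width: 0.3
```

step_arm:
  commands:
    - [[0,0.0005,0],[0,0,0],0]

```text
t: 8.9
eef_pos: [538.7, 21.7, 34.6]
tcp_rot: [-0.0, 0.994, -0.108, 0.0]
ft_force: [-0.3, 0.5, -0.2]
gripper_width: 0.2
```

step_arm:
  commands:
    - [[0,0.0005,0],[0,0,0],0]

```text
t: 9.0
eef_pos: [538.7, 21.2, 34.7]
tcp_rot: [-0.0, 0.994, -0.108, 0.0]
ft_force: [0.5, 1.5, -0.2]
gripper_width: 0.3
```

step_arm:
  commands:
    - [[0,0.0005,0],[0,0,0],0]

```text
t: 9.1
eef_pos: [538.5, 20.8, 34.6]
tcp_rot: [-0.0, 0.994, -0.108, 0.0]
ft_force: [2.2, 3.7, -0.7]
gripper_width: 0.5
```

Contact resumes at y≈21, where the medium notch was predicted, so the stop is seated. I'll withdraw straight back, then up.

step_arm:
  commands:
    - [[0,-0.004,0],[0,0,0],0]
    - [[0,-0.008,0],[0,0,0],0]
    - [[0,-0.012,0],[0,0,0],0]
    - [[0,-0.012,0],[0,0,0],0]
    - [[0,-0.008,0],[0,0,0],0]

```text
t: 9.6
eef_pos: [548.2, 65.1, 34.7]
tcp_rot: [-0.0, 0.994, -0.107, 0.0]
ft_force: [0.1, 0.4, -0.1]
gripper_width: 0.3
```

step_arm:
  commands:
    - [[0,0,-0.02],[0,0,0],0]
    - [[0,0,-0.035],[0,0,0],0]
    - [[0,0,-0.04],[0,0,0],0]
    - [[0,0,-0.04],[0,0,0],0]
    - [[0,0,-0.04],[0,0,0],0]

```text
t: 10.1
eef_pos: [547.6, 64.3, 211.4]
tcp_rot: [-0.0, 0.994, -0.107, -0.0]
ft_force: [0.4, 0.4, -0.2]
gripper_width: 0.8
```

step_arm:
  commands:
    - [[0,-0.03,0],[0,0,0],0]
    - [[0,-0.04,0],[0,0,0],0]
    - [[0,-0.04,0],[0,0,0],0]
    - [[0,-0.04,0],[0,0,0],0]
    - [[0,-0.04,0],[0,0,0],0]

```text
t: 10.6
eef_pos: [588.5, 251.5, 209.7]
tcp_rot: [0.0, 0.994, -0.108, -0.0]
ft_force: [1.0, -0.1, -0.8]
gripper_width: 0.3
```

step_arm:
  commands:
    - [[0,-0.04,0],[0,0,0],0]
    - [[0,-0.03,0],[0,0,0],0]
    - [[0,0,0],[0,0,0],0]
    - [[0,0,0],[0,0,0],0]
    - [[0,0,0],[0,0,0],0]

```text
t: 11.1
eef_pos: [603.3, 317.1, 209.6]
tcp_rot: [0.0, 0.994, -0.108, -0.0]
ft_force: [0.1, 0.5, -0.2]
gripper_width: 0.2
```

```bash
python3 st.py; python3 - <<'E'
from h import *
t=eyes.capture('top');cv2.imwrite('pics/top5.png',t)
crop(t,190,140,140,100,5.7,'pics/topc5.png')
s=eyes.capture('scene');cv2.imwrite('pics/scene5.png',s)
crop(s,195,125,130,140,4.2,'pics/scc5.png')
E
```

```text
11.1 [603.3 317.1 209.6] w 0.2 F [ 0.1  0.5 -0.2] q [ 0.39  0.58  1.41 -0.    1.15  0.6 ]
rail xy -0.7 479.8 toolx ang -12.38 tilt [-0.0004 -0.0003]
tool delta to rail(0,312,150): [  0.8 167.8  59.7]
```

View pics/topc5.png

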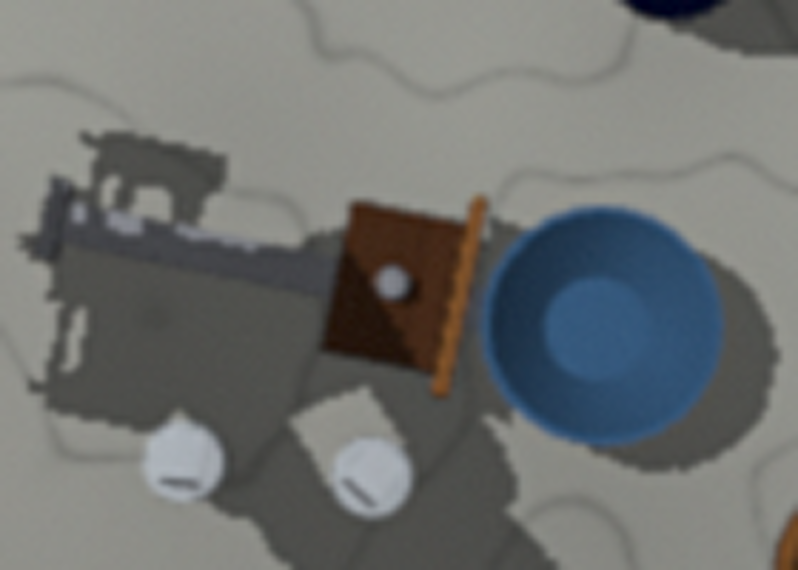

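View pics/scene5.png

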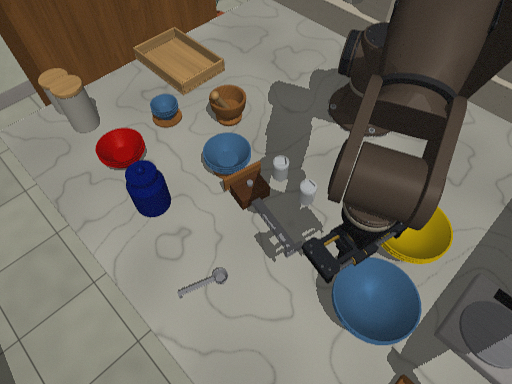

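View pics/scc5.png

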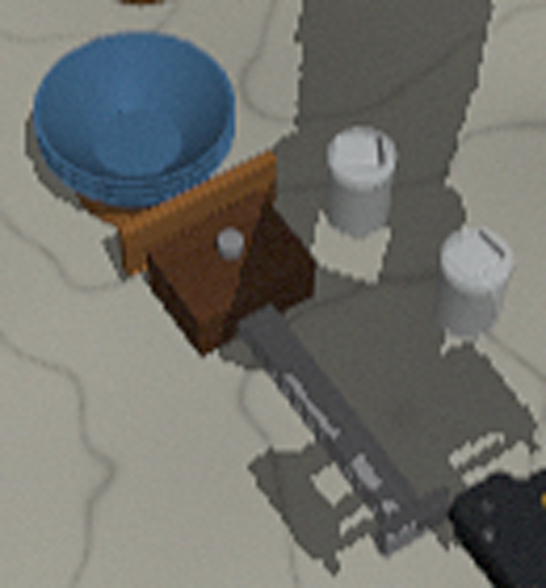

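The fence centre is at crop (461,296). Its face is about 80 mm from the trivet centre, which is travel 155 and a 10 mm rim gap. The bowls (604,325) and shakers (183,462) and (372,476) haven't moved. I'll hand in.

```bash
python3 -c "
from plant import hand_in
print(hand_in())"
```

```text
the job is handed in; nothing more can be done
None
```

The stop is in the medium notch (0.155), and I have handed the job in. The stack at the rail's end measures about 140 mm across, so it is the medium one. I pushed with closed fingertips on the back of the wooden block. The stop went through the 0.130 notch, and I then crept in until it dropped into the next one.

**Force check:** The push force fell to about zero at TCP y≈25.6. Contact came back at y≈21, against 20.6 predicted from the first notch. The largest reading I saw was about 12 N, on leaving the first notch.

**Picture check:** After I withdrew, the top view put the fence face about 80 mm from the trivet centre, so about 10 mm from the rims. The bowls and shakers had not moved. The jar, mortar and scoop also look unmoved by eye; I did not measure them. The arm is clear and touches nothing, and the job took about 11 s.

**Disagreement:** My first pose fit from the pictures put the first notch about 6 mm nearer the bowls, in finger position, than where I felt it. I went by the felt notch, and the later pictures agreed with that to about 1 mm. I could not measure the plunger's 3 mm drop in the pictures, so the evidence that it is seated is the force drop and the position.

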